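# Park the stop pin and hold a heat sink in the corner of a jig

### The job

Draw the stop pin straight up out of its hole in the jig's bed and park it upright, hanging by its collar, in the notch of the bracket at the jig's left end; let go of it. Then push the finned heat sink along the bed until its far edge lies flush along the fence, and press it firmly, pushing forward and down at once, so that it bears on fence and bed together; finish while holding that push, not letting go. Leave the other things on the bench where they are.

Things in the scene. Friction and masses are not known exactly. Their poses are not given: they have to be found in the camera images.
- jig: fixed jig on the bench: dark steel bed 175 (x) x 190 (y) mm on short feet, aluminium fence along its far edge, forked bracket at its left end. Origin: under the bed's centre, on the bench; x points to the fence (away from the robot, yaw within 0.2), y to the left end, z up. Bed top at z = 32 mm. Bore for the pin: 10 mm wide, through the bed, at x = 35.5, y = 0 mm
- bed: the jig's dark steel bed alone (the plate the heat sink lies on), 20 mm thick; origin: centre of its underside, 12 mm above the bench; axes as the jig's
- fence: the jig's fence alone: an aluminium bar 190 mm long, 20 mm thick, 25 mm high above the bed; its frame is the jig's; its flat near face is the plane x = 67.5 mm of the jig
- notch (a point): parking place: centre of the bracket's notch, level with the bracket's top, 48 mm above the bench; at x = 30, y = 118 mm of the jig, axes as the jig's. A slot 12 mm wide (x) between two flat prongs 20 mm wide, closed at y = 106, open to the left at y = 141 mm, open above and below. The pin's shank goes in from above or the left; its collar rests on the prongs
- pin: loose steel stop pin, 60 g, upright: shank 8 mm thick, 22 mm long; above it a collar 22 mm wide, 4 mm high; above that a round grip 14 mm wide, 30 mm high. Origin: centre of the collar's underside, z up along the grip. It starts in the bed's bore with the collar on the bed, between heat sink and fence
- heat_sink: loose bare aluminium heat sink, 200 to 310 g, lying on the bed: foot 60 (x) x 80 (y) x 6 mm; five fins along y, 32 mm high over the underside, stand on its far part, x = -2 to 30 mm; the near part, x = -30 to -2 mm, is a bare ledge below the first fin's flat wall. Origin: centre of the underside; x points to the far edge, which belongs on the fence. Starts within 0.2 rad of the jig's yaw
- wick_reel: bystander: small flat reel of wick, 48 mm wide, 10 mm high, on the bench left of the jig; origin under its centre
- lamp_cap: bystander: small white plastic cap 44 x 57 x 23 mm on the bench right of the jig; origin under its centre
- tip_cleaner: bystander: black round tin of brass wool, 67 mm wide, 39 mm high; origin under its centre

How it is judged:
On the way, in this order (a step that is already met when the one before it is completed fails the run):
1. the pin is drawn out of the bore: its shank is clear of the bed (z of pin in the frame of jig above 0.055 m), for 0.1 s.
2. the pin hangs by its collar in the bracket's notch, upright and let go (distance between pin and notch below 0.016 m and x of pin in the frame of notch between -0.004 and 0.004 m and z of pin in the frame of notch between -0.003 and 0.003 m and angle between pin's own z axis and vertical below 0.15 rad and contact force between the fingers and pin below 0.05 N and linear speed of pin below 0.02 m/s), for 0.2 s.
3. the heat sink lies on the bed with its far edge flush on the fence and bears on both (x of heat_sink in the frame of jig between 0.035 and 0.0395 m and angle between the x axis of heat_sink and the x axis of jig, either way round below 0.04 rad and angle between heat_sink's own z axis and vertical below 0.05 rad and z of heat_sink in the frame of jig between 0.0295 and 0.0345 m and contact force between heat_sink and fence above 3 N and contact force between heat_sink and bed above 6 N and contact force between the fingers and heat_sink between 3 and 80 N and linear speed of heat_sink below 0.01 m/s), for 0.2 s.
At the end, for the whole second after the job is handed in: Pin upright in the notch, collar on the prongs (4 mm across, 3 mm in height, 16 mm in all), let go. Heat sink flat on the bed, far edge within 2.5 mm of the fence and parallel (0.04 rad), at rest, still pressed by the fingers (3 to 80 N): over 3 N on the fence, over 6 N on the bed (all of step 2 and all of step 3); the arm keeps its last pose, push and grip.
It fails at once if a bystander is shifted by more than 20 mm (distance of any of wick_reel, lamp_cap, tip_cleaner from where it was at the start of the episode above 0.02 m).
It also fails if it takes over 51 s, if anything falls off the work surface, if the arm or the gripper's body presses on something with over 40 N, if the wrist force passes 120 N, or if a joint passes its speed limit or range.

### The arm

A 6-joint arm with a two-finger parallel gripper is mounted at the origin on a cart in front of the work surface, level with it; the furniture and walls round the work are solid. World frame = base frame: x ahead of the robot, y to its left, z up, the work surface at z = 0. Lengths are in m, angles in rad, forces in N, time in s.
With the tool pointing down it reaches from about 0.35 to 0.975 m from the base axis. Payload 4.9 kg.
Tool frame: the origin (TCP) lies midway between the tips of the shut fingers; the grasp point (between the pads) lies 19 mm behind it; z points along the fingers, y is the line along which they close (so a half turn about z gives the same grasp; the last joint's range is limited). The gripper opens to 85 mm and grips with 20 to 120 N. Pads are 22 mm wide; open, the fingers measure 114 mm over their backs; the gripper's body (76 mm by 85 mm) begins 54 mm behind the grasp point. The pads swing forward as they close: fully open they stand 13 mm farther back than shut.
Start: joints at [-1.455, 0.053, 1.613, -0, 1.476, -0.119], TCP at [0.145, -0.608, 0.231] pointing down, gripper open.
Joint ranges: [-3.01, 3.01], [-1.01, 2.22], [0.06, 2.58], [-1.02, 4.17], [0.09, 2.62], [-3.14, 3.14]. Speed limits (rad/s): [2.57, 2.57, 3.14, 3.14, 3.14, 3.14].

### API

Orientations are given as a unit quaternion [w, x, y, z].
In Python, from plant import * gives the robot as it stands.
- The arm moves only by the tool jog_arm, never from a script. Its argument "targets" is a list of rows, each a list of 3 entries, a list of its own where there are three numbers: the shift along the tool's x, y, z in units of 25 mm (1.0 is 25 mm), then the turn, a rotation vector about the tool's x, y, z in units of 8 degrees (1.0 is 8 degrees), then the opening in per cent of the stroke, from 0 (shut) to 100 (fully open). A call has 1 to 8 rows; each row is the pose to reach, as a shift and turn from the pose commanded when the call began, along the tool's axes at that moment; what a row does not reach only later rows make up. A row lasts 1/8 s, in which the tool goes at most 62.5 mm and 10.7 degrees, less where a joint would pass 70% of its speed; a pose out of reach is approached as far as the arm can. A call with a gripper value outside its range is refused whole. The fingers move at their own pace and stop on an object; the grip force is fixed at half the most. Time passes only in rows, so rows that repeat a pose let the fingers close. It gives the time, the measured TCP pose, the force, the opening and the grip force at its end, in the units of the state.
- state(): the state, without advancing time (a new reading comes with each control period).
- grab_frame(name): name is "side" or "top" or "wrist"; returns (picture, depth): 480x640x3 uint8, red, green, blue; 480x640 float32, m along the optical axis (not along the pixel's ray), 0 where there is no reading.
- camera_params(name): a dict with "fovy" (degrees; the focal length in pixels is half the picture's height over the tangent of half this angle, whatever the lens; pixels are square), "cx", "cy" (the principal point, pixels), "dist" ([k1, k2, p1, p2, k3] as OpenCV has them; the pictures are not rectified), "rvec" (rotation vector, rad) and "tvec" (3), from world to camera coordinates, as OpenCV has them; the wrist camera has in their place "hand_eye" (4x4, takes a point from camera to tool coordinates, whose origin is the TCP and whose axes are the flange's). Camera axes: x right, y down, z forward; pixel columns grow to the right and rows downward; lengths in m; the calibration is good to about 2 mm. A picture is of the moment at which its call begins: read the wrist's pose just before it. camera_params takes no time and is no camera call.
- job_done(): hands the job in; it is judged then, once.
The state is a dict: "time": time; "joint_pos": joint angles; "joint_vel": joint speeds; "joint_efforts": joint torques, N m; "tool_pos": TCP position; "tool_rot": TCP orientation; "contact_force": force on the tool from outside, world axes, zero at the start; "ft_torque": the same for the moment, N m; "gripper_width": opening from 0.0 (shut) to 1.0 (fully open); "grasp_force": force on a finger pad.
Only numpy, scipy, OpenCV 4.12 (cv2) and the standard library are available. Lean on these libraries where they do the work, as an engineer would, in place of code of your own. Each camera call takes 0.05 s, during which the arm holds its last target. There are 200 camera calls.

## Working session

There is one attempt and no reset: what is moved stays moved. The work goes in short steps, Python scripts to look and compute and a tool call to move; the robot and the scene stay as the last step left them, time stands still between calls to the robot, and variables do not carry over. Pictures are saved under pics/ and viewed, at most 10 in all, crops included, and the job is handed in when it is done.

Besides the shell and the picture viewer there is one more tool, called in YAML: its name, and indented under it one key for each argument. jog_arm: Moves the arm, as the interface text tells. Its arguments: {"type":"object","properties":{"targets":{"type":"array"}},"required":["targets"]}

```bash
mkdir -p pics; cat > h.py <<'E'
from plant import *
import numpy as np, cv2
from scipy.spatial.transform import Rotation as R
def cam(n):
    p=camera_params(n); f=240/np.tan(np.radians(p["fovy"])/2)
    K=np.array([[f,0,p["cx"]],[0,f,p["cy"]],[0,0,1.]]); return p,K,np.array(p["dist"],float)
def tool():
    s=state(); q=s["tool_rot"]; return np.array(s["tool_pos"]),R.from_quat([q[1],q[2],q[3],q[0]]).as_matrix()
def c2w(n,T=None):
    p,K,d=cam(n)
    if "rvec" in p:
        A=cv2.Rodrigues(np.array(p["rvec"],float))[0]; return A.T,-A.T@np.array(p["tvec"],float).ravel()
    t,Q=T or tool(); H=np.array(p["hand_eye"]); return Q@H[:3,:3],Q@H[:3,3]+t
def ray(n,uv,z,T=None):
    "pixels to world points on plane height z"
    p,K,d=cam(n); A,o=c2w(n,T)
    u=cv2.undistortPoints(np.array(uv,float).reshape(-1,1,2),K,d).reshape(-1,2)
    v=np.c_[u,np.ones(len(u))]@A.T
    return o+v*((z-o[2])/v[:,2])[:,None]
def cloud(n,dep,T=None):
    "world xyz per pixel"
    p,K,d=cam(n); A,o=c2w(n,T); h,w=dep.shape
    g=np.stack(np.meshgrid(np.arange(w),np.arange(h)),-1).reshape(-1,1,2).astype(float)
    u=cv2.undistortPoints(g,K,d).reshape(-1,2)
    return ((np.c_[u,np.ones(len(u))]*dep.reshape(-1,1))@A.T+o).reshape(h,w,3)
def snap(n,f):
    T=tool(); im,dep=grab_frame(n); cv2.imwrite(f"pics/{f}.png",im[:,:,::-1]); np.savez(f"{f}.npz",im=im,dep=dep,t=T[0],Q=T[1]); return im,dep,T
E
python3 - <<'E'
from h import *
for n in("top","side"):
    snap(n,n+"0"); print(camera_params(n), c2w(n)[1])
print(tool(),camera_params("wrist"))
E
```

```text
{'fovy': 45.359783023714996, 'cx': 318.86896550479383, 'cy': 236.87959318437984, 'dist': array([0.02223289, 0.        , 0.        , 0.        , 0.        ]), 'rvec': array([ 2.17924396, -2.13138455,  0.10662491]), 'tvec': array([-0.22429086,  0.49103368,  0.96209268])} [ 0.38351355 -0.2296509   1.00857355]
{'fovy': 44.696842328403264, 'cx': 318.95087000983625, 'cy': 239.61441181737504, 'dist': array([-0.14570186,  0.        ,  0.        ,  0.        ,  0.        ]), 'rvec': array([ 2.13993632, -0.16157658,  0.10808978]), 'tvec': array([-0.52609668, -0.02871941,  1.09968761])} [ 0.362873   -1.00939707  0.57996214]
(array([ 0.14532754, -0.60728733,  0.23017059]), array([[ 9.72568792e-01,  2.32615340e-01, -2.18793494e-04],
       [ 2.32615338e-01, -9.72567034e-01,  1.86261814e-03],
       [ 2.20482212e-04, -1.86241900e-03, -9.99998241e-01]])) {'fovy': 66.8233352925081, 'cx': 323.2809911512675, 'cy': 238.83502467472923, 'dist': array([-0.0227602,  0.       ,  0.       ,  0.       ,  0.       ]), 'hand_eye': array([[-1.17273102e-03, -9.59721279e-01, -2.80951404e-01,
         7.25666521e-02],
       [ 9.99998758e-01, -8.29574547e-04, -1.34033578e-03,
        -8.45331075e-04],
       [ 1.05327863e-03, -2.80952627e-01,  9.59721060e-01,
        -1.41593350e-01],
       [ 0.00000000e+00,  0.00000000e+00,  0.00000000e+00,
         1.00000000e+00]])}
```

View pics/top0.png

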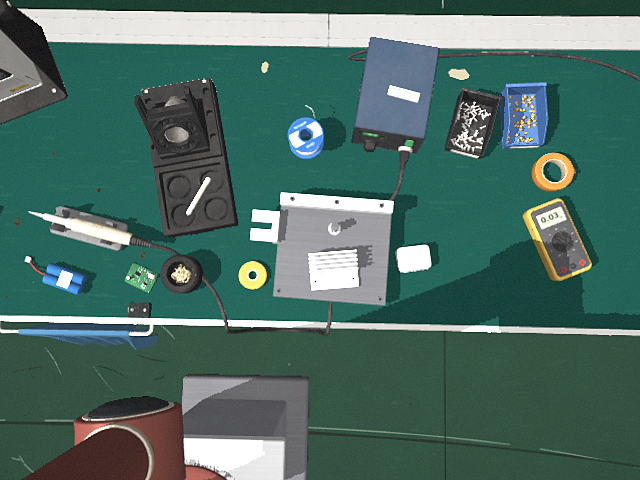

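View pics/side0.png

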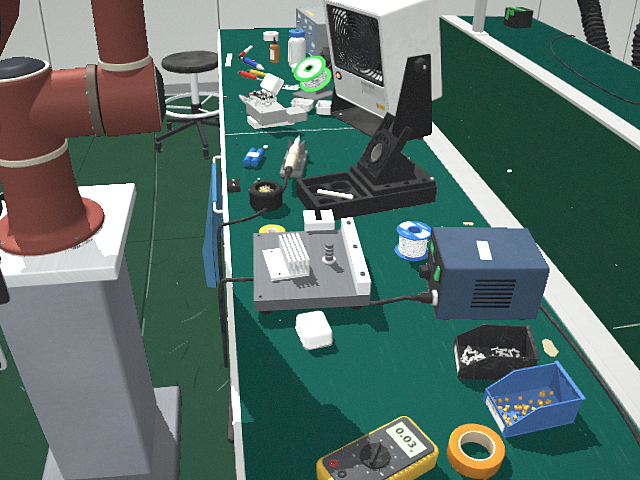

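The top view shows the fence from (282,195) to (393,206), the pin at (335,228), the heat sink around (333,270) and the bracket prongs around (265,225). The side view agrees with this.

```bash
python3 - <<'E'
from h import *
D=np.load("top0.npz"); P=cloud("top",D["dep"]); Z=P[...,2]
roi=np.zeros(Z.shape,bool); roi[185:310,240:405]=1
def rep(nm,m):
    n,l,st,_=cv2.connectedComponentsWithStats(m.astype(np.uint8))
    for i in range(1,n):
        if st[i,4]<15: continue
        q=P[l==i]; r=cv2.minAreaRect((q[:,:2]*1000).astype(np.float32))
        print(nm,st[i],"c",np.round(r[0],1),"sz",np.round(r[1],1),"ang",round(r[2],2),"zmed",round(float(np.median(q[:,2])),4),"mean",q[:,:2].mean(0).round(4))
rep("hi",roi&(Z>.048)&(Z<.08)); rep("bed",roi&(Z>.024)&(Z<.042)); rep("brk",roi&(Z>.042)&(Z<.053)&(np.arange(640)[None]<285))
# color: white prongs
im=D["im"].astype(int)
for nm,uv,z in(("fence",[(281,192),(393,200),(393,212),(280,204)],.057),("pin",[(335,224)],.066),("bedlow",[(274,296),(387,306)],.032)):
    print(nm,ray("top",uv,z).round(4).tolist())
E
python3 - <<'E'
import cv2
a=cv2.imread("pics/top0.png")[180:315,235:410]
cv2.imwrite("pics/c1.png",cv2.resize(a,None,fx=4.4,fy=4.4,interpolation=cv2.INTER_CUBIC))
E
```

```text
hi [ 280  192  113   21 1408] c [ 552.7 -240.8] sz [189.9  21. ] ang 86.86 zmed 0.0569 mean [ 0.552  -0.2412]
hi [252 209  16  12  69] c [ 529.3 -112.4] sz [19.4 25.5] ang 2.3 zmed 0.0491 mean [ 0.529  -0.1122]
hi [266 211  13  20  90] c [ 520.  -133.2] sz [20.4 32.1] ang 87.89 zmed 0.0493 mean [ 0.5233 -0.1359]
hi [330 222   9   9  66] c [ 510.3 -238.7] sz [13.3 13.3] ang 1.59 zmed 0.0652 mean [ 0.5101 -0.2385]
hi [257 229  20  12  83] c [ 495.8 -125.9] sz [32.2 18.2] ang 86.28 zmed 0.0491 mean [ 0.495  -0.1275]
hi [250 233   7   7  28] c [ 492.4 -102.7] sz [10.4 10.2] ang 2.41 zmed 0.0489 mean [ 0.4928 -0.1026]
hi [308 249  48   7 127] c [ 467.5 -235.2] sz [ 3.5 78.4] ang 5.7 zmed 0.063 mean [ 0.4671 -0.2355]
hi [308 254  49   6 130] c [ 460.2 -236.4] sz [ 3.5 79.4] ang 5.55 zmed 0.0631 mean [ 0.4599 -0.236 ]
hi [309 258  48   6 121] c [ 453.2 -237.3] sz [ 3.4 77.8] ang 6.04 zmed 0.0634 mean [ 0.4529 -0.2377]
hi [309 262  48   7 122] c [ 446.  -237.3] sz [ 3.4 78.4] ang 5.99 zmed 0.0634 mean [ 0.4456 -0.2371]
hi [309 267  49   6 116] c [ 438.9 -238.4] sz [ 3.5 79.3] ang 5.72 zmed 0.0634 mean [ 0.4386 -0.2381]
bed [393 185   7  11  40] c [ 580.3 -344.9] sz [ 6.8 19.2] ang 69.94 zmed 0.0277 mean [ 0.5814 -0.3451]
bed [ 273  205  118  100 9434] c [ 466.2 -232.3] sz [197.7 155.8] ang 86.79 zmed 0.0322 mean [ 0.4662 -0.2358]
bed [400 249   5   9  15] c [ 471.3 -356.5] sz [13.9  6.9] ang 0.84 zmed 0.025 mean [ 0.4729 -0.3574]
brk [250 209  30  33 698] c [ 512.4 -120.6] sz [46.  52.5] ang 86.56 zmed 0.0477 mean [ 0.5117 -0.1219]
fence [[0.5671, -0.1483, 0.057], [0.5573, -0.3367, 0.057], [0.5369, -0.3368, 0.057], [0.5466, -0.1473, 0.057]]
pin [[0.5134, -0.2402, 0.066]]
bedlow [[0.3929, -0.1398, 0.032], [0.3805, -0.3309, 0.032]]
```

View pics/c1.png

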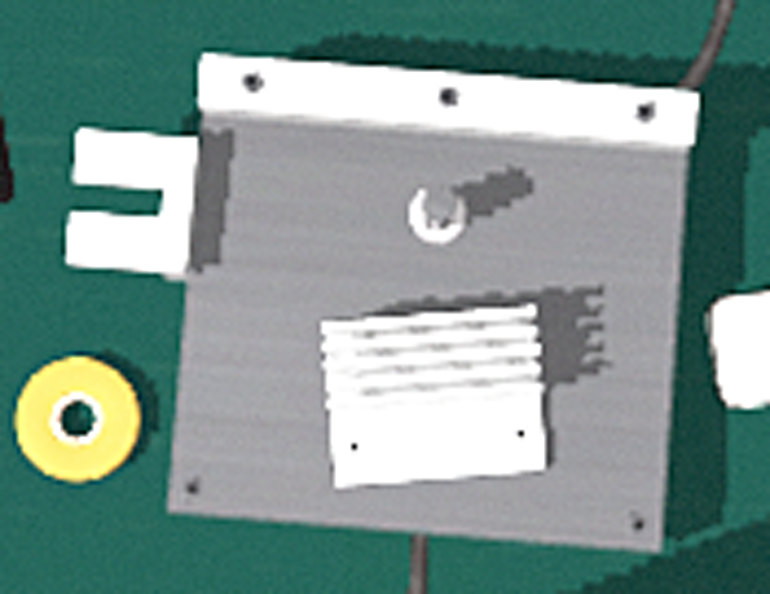

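The measurements agree with the given sizes. The jig origin is about (0.475, -0.237) with yaw -0.054. The pin is at (0.5105, -0.2386), the notch at (0.5117, -0.1204), and the heat sink at (0.439, -0.238) with yaw +0.10. I'm moving above the pin.

jog_arm:
  targets:
    - [[17.6, -11, 2], [0, 0, 2.07], 60]
    - [[17.6, -11, 2], [0, 0, 2.07], 60]
    - [[17.6, -11, 2], [0, 0, 2.07], 60]
    - [[17.6, -11, 2], [0, 0, 2.07], 60]
    - [[17.6, -11, 2.5], [0, 0, 2.07], 60]
    - [[17.6, -11, 3], [0, 0, 2.07], 60]
    - [[17.6, -11, 3.2], [0, 0, 2.07], 60]
    - [[17.6, -11, 3.2], [0, 0, 2.07], 60]

```text
time: 1.1
tool_pos: [0.4926, -0.2542, 0.1566]
tool_rot: [0.0, 1.0, -0.027, -0.0]
contact_force: [1.2, -0.5, -0.0]
gripper_width: 0.601
grasp_force: 0.0
```

jog_arm:
  targets:
    - [[0, 0, 0], [0, 0, 0], 60]
    - [[0, 0, 0], [0, 0, 0], 60]
    - [[0, 0, 0], [0, 0, 0], 60]
    - [[0, 0, 0], [0, 0, 0], 60]

```text
time: 1.6
tool_pos: [0.4911, -0.2572, 0.1578]
tool_rot: [0.0, 1.0, -0.028, 0.0]
contact_force: [-0.7, 0.2, -0.7]
gripper_width: 0.602
grasp_force: 0.0
```

```bash
python3 - <<'E'
from h import *
im,dep,T=snap("wrist","w1"); print(T[0].round(4),T[1].round(4).tolist(),state()["contact_force"])
P=cloud("wrist",dep,T);Z=P[...,2]
n,l,st,_=cv2.connectedComponentsWithStats(((Z>.055)&(Z<.085)&(np.hypot(P[...,0]-.51,P[...,1]+.239)<.03)).astype(np.uint8))
for i in range(1,n):
    if st[i,4]>30:
        q=P[l==i]; r=cv2.minAreaRect((q[:,:2]*1e3).astype(np.float32)); print(st[i],r,np.median(q[:,2]))
E
```

```text
[ 0.4911 -0.2572  0.1578] [[0.9984, -0.0563, 0.0006], [-0.0562, -0.9984, -0.0006], [0.0007, 0.0005, -1.0]] [-0.69253042  0.07129575 -0.9538642 ]
[283 205  22  23 387] ((511.0456848144531, -236.57711791992188), (13.478618621826172, 13.799680709838867), 28.80244255065918) 0.06481704161858637
```

View pics/w1.png

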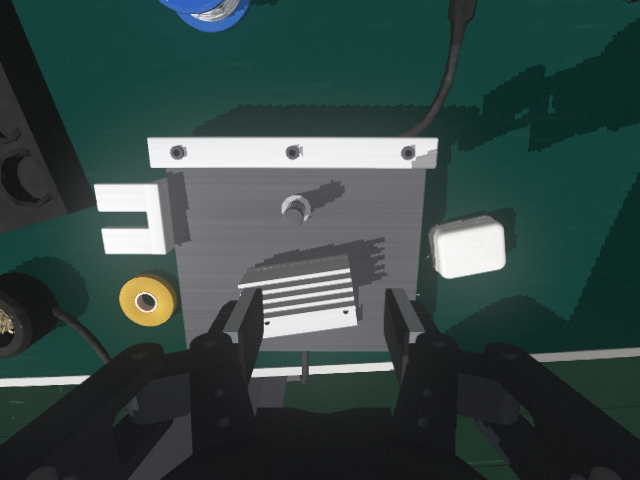

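The wrist view shows the pin at (297,211), between the heat sink and the fence. It measures (0.511, -0.237), which agrees with the top view. I'll descend and check before gripping.

jog_arm:
  targets:
    - [[0.74, -0.82, 0.5], [0, 0, 0], 60]
    - [[0.74, -0.82, 1.5], [0, 0, 0], 60]
    - [[0.74, -0.82, 2.5], [0, 0, 0], 60]
    - [[0.74, -0.82, 3.5], [0, 0, 0], 60]
    - [[0.74, -0.82, 4.1], [0, 0, 0], 50]
    - [[0.74, -0.82, 4.5], [0, 0, 0], 40]
    - [[0.74, -0.82, 4.58], [0, 0, 0], 40]
    - [[0.74, -0.82, 4.58], [0, 0, 0], 40]

```text
time: 2.65
tool_pos: [0.5117, -0.2369, 0.0435]
tool_rot: [0.0, 1.0, -0.027, 0.001]
contact_force: [0.0, 0.7, 0.4]
gripper_width: 0.4
grasp_force: 0.0
```

jog_arm:
  targets:
    - [[0, 0, 0], [0, 0, 0], 40]
    - [[0, 0, 0], [0, 0, 0], 40]

```text
time: 2.9
tool_pos: [0.5116, -0.2367, 0.0434]
tool_rot: [0.0, 1.0, -0.027, 0.001]
contact_force: [-0.7, -0.5, 0.2]
gripper_width: 0.401
grasp_force: 0.0
```

jog_arm:
  targets:
    - [[0, 0, 0], [0, 0, 0], 0]
    - [[0, 0, 0], [0, 0, 0], 0]
    - [[0, 0, 0], [0, 0, 0], 0]
    - [[0, 0, 0], [0, 0, 0], 0]
    - [[0, 0, 0], [0, 0, 0], 0]
    - [[0, 0, 0], [0, 0, 0], 0]
    - [[0, 0, 0], [0, 0, 0], 0]
    - [[0, 0, 0], [0, 0, 0], 0]

```text
time: 3.9
tool_pos: [0.5115, -0.2368, 0.0432]
tool_rot: [0.0, 1.0, -0.027, 0.0]
contact_force: [-1.2, -1.1, 4.7]
gripper_width: 0.139
grasp_force: 58.7
```

jog_arm:
  targets:
    - [[0, 0, -0.2], [0, 0, 0], 0]
    - [[0, 0, -0.5], [0, 0, 0], 0]
    - [[0, 0, -0.9], [0, 0, 0], 0]
    - [[0, 0, -1.4], [0, 0, 0], 0]
    - [[0, 0, -2], [0, 0, 0], 0]
    - [[0, 0, -2.4], [0, 0, 0], 0]
    - [[0, 0, -2.4], [0, 0, 0], 0]
    - [[0, 0, -2.4], [0, 0, 0], 0]

```text
time: 4.9
tool_pos: [0.5109, -0.2363, 0.1024]
tool_rot: [-0.0, 1.0, -0.027, -0.0]
contact_force: [0.7, -0.0, -0.5]
gripper_width: 0.14
grasp_force: 58.8
```

```bash
python3 - <<'E'
from h import *
im,dep,T=snap("wrist","w2"); print(T[0].round(4),T[1].round(4).tolist(),state()["grasp_force"])
im,dep,_=snap("side","s2")
P=cloud("side",dep); q=P[(np.hypot(P[...,0]-T[0][0],P[...,1]-T[0][1])<.014)&(P[...,2]>.06)&(P[...,2]<.12)]
for z in np.arange(.06,.12,.004):
    k=q[(q[:,2]>=z)&(q[:,2]<z+.004)]
    if len(k): print(round(z,3),len(k),np.ptp(k[:,0]).round(4),k.mean(0).round(4))
a=im[200:300,270:400,::-1]; b=cv2.imread("pics/w2.png")[150:330,200:440]
cv2.imwrite("pics/c2.png",np.hstack([cv2.resize(a,(400,308)),cv2.resize(b,(400,308))]))
E
```

```text
[ 0.5109 -0.2363  0.1024] [[0.9985, -0.0542, -0.0007], [-0.0542, -0.9985, 0.0005], [-0.0007, -0.0005, -1.0]] 58.77568602561951
0.072 10 0.0065 [ 0.508  -0.2401  0.074 ]
0.076 10 0.0058 [ 0.508  -0.2397  0.0775]
0.08 11 0.0062 [ 0.5076 -0.2397  0.0817]
0.084 12 0.0057 [ 0.5079 -0.2404  0.086 ]
0.088 2 0.0195 [ 0.5094 -0.239   0.0913]
0.092 37 0.0207 [ 0.5066 -0.2427  0.0946]
0.096 26 0.0202 [ 0.508  -0.2436  0.0972]
0.1 9 0.0155 [ 0.5092 -0.2476  0.1028]
0.104 14 0.0182 [ 0.5086 -0.2454  0.1057]
0.108 1 0.0 [ 0.501  -0.2293  0.1092]
0.112 5 0.0097 [ 0.503  -0.2378  0.1145]
0.116 2 0.0022 [ 0.5017 -0.2382  0.1181]
```

View pics/c2.png

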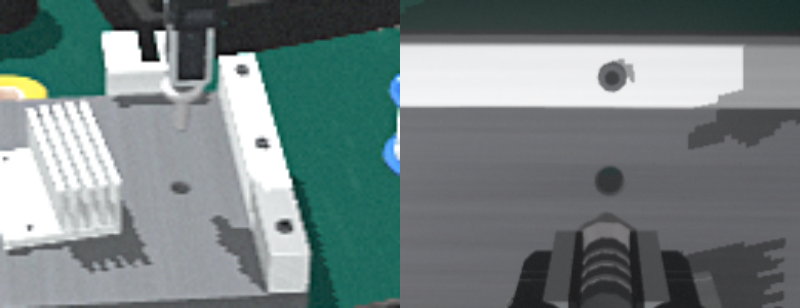

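The pin is held upright with its shank clear, and the bore is visible below it. The bore and pin were coincident at grasp, so I can shift by the known bore-to-notch vector.

jog_arm:
  targets:
    - [[-0.04, -1, 0], [0, 0, 0], 0]
    - [[-0.08, -2, 0], [0, 0, 0], 0]
    - [[-0.12, -3, 0], [0, 0, 0], 0]
    - [[-0.16, -4, 0], [0, 0, 0], 0]
    - [[-0.18, -4.7, 0], [0, 0, 0], 0]
    - [[-0.18, -4.7, 0], [0, 0, 0], 0]
    - [[-0.18, -4.7, 0], [0, 0, 0], 0]
    - [[-0.18, -4.7, 0], [0, 0, 0], 0]

```text
time: 6.0
tool_pos: [0.5132, -0.1197, 0.1028]
tool_rot: [0.0, 1.0, -0.028, 0.0]
contact_force: [0.4, -0.4, -0.9]
gripper_width: 0.139
grasp_force: 58.8
```

```bash
python3 - <<'E'
from h import *
im,dep,T=snap("wrist","w3"); print(T[0].round(4),T[1].round(4).tolist())
P=cloud("wrist",dep,T); m=(P[...,2]>.042)&(P[...,2]<.054)&(P[...,1]>-.145)&(P[...,1]<-.09)&(P[...,0]>.475)&(P[...,0]<.55)
q=P[m]; yaw=-.054; o=np.array([.4753,-.2366]); J=np.array([[np.cos(yaw),np.sin(yaw)],[-np.sin(yaw),np.cos(yaw)]])
j=(q[:,:2]-o)@J.T*1e3
for y in range(92,141,4):
    k=np.sort(j[(j[:,1]>=y)&(j[:,1]<y+4),0])
    if len(k)>3: g=np.diff(k); i=g.argmax(); print(y,len(k),k[0].round(1),k[-1].round(1),"gap",k[i].round(1),k[i+1].round(1))
print("tcp jig",J@(T[0][:2]-o))
a=cv2.imread("pics/w3.png")[120:360,160:480]; s,_,_=snap("side","s3")
cv2.imwrite("pics/c3.png",np.hstack([cv2.resize(a,(400,300)),cv2.resize(s[170:260,270:390,::-1],(400,300))]))
E
```

```text
[ 0.5132 -0.1197  0.1028] [[0.9985, -0.0551, 0.0], [-0.0551, -0.9985, -0.0002], [0.0001, 0.0002, -1.0]]
96 384 10.3 69.1 gap 56.3 68.5
100 484 10.7 56.3 gap 13.7 14.4
104 462 18.1 56.4 gap 53.5 53.9
108 336 18.1 56.4 gap 33.7 36.6
112 297 21.2 56.3 gap 24.5 36.4
116 267 23.1 56.4 gap 24.7 36.3
120 270 22.8 56.4 gap 24.6 36.5
124 295 20.8 56.4 gap 24.7 36.7
128 321 17.8 56.5 gap 24.7 36.4
132 346 17.9 56.4 gap 24.7 36.5
136 373 11.0 56.6 gap 24.8 36.4
140 286 11.0 56.7 gap 24.8 36.5
tcp jig [0.03148936 0.11877843]
```

View pics/c3.png

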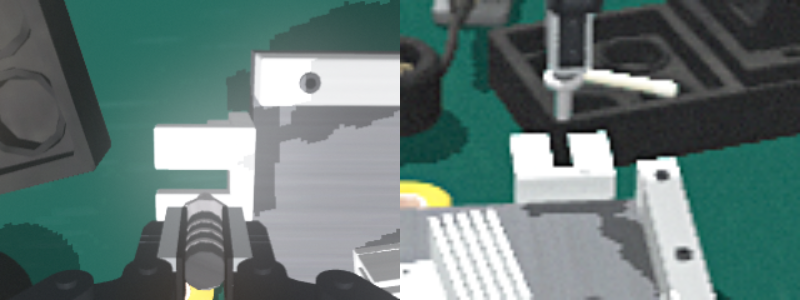

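The slot lies at jig x 24.7 to 36.5 (centre 30.5), and the pin is over it at about 30.7. Lowering it now.

jog_arm:
  targets:
    - [[0, 0, 0.4], [0, 0, 0], 0]
    - [[0, 0, 0.8], [0, 0, 0], 0]
    - [[0, 0, 1.1], [0, 0, 0], 0]
    - [[0, 0, 1.4], [0, 0, 0], 0]
    - [[0, 0, 1.6], [0, 0, 0], 0]
    - [[0, 0, 1.72], [0, 0, 0], 0]
    - [[0, 0, 1.72], [0, 0, 0], 0]
    - [[0, 0, 1.72], [0, 0, 0], 0]

```text
time: 7.1
tool_pos: [0.5133, -0.1191, 0.0601]
tool_rot: [0.0, 1.0, -0.027, 0.0]
contact_force: [-0.0, 0.1, 0.1]
gripper_width: 0.137
grasp_force: 58.8
```

jog_arm:
  targets:
    - [[0, 0, 0.03], [0, 0, 0], 0]
    - [[0, 0, 0.03], [0, 0, 0], 0]
    - [[0, 0, 0.03], [0, 0, 0], 25]
    - [[0, 0, 0.03], [0, 0, 0], 35]
    - [[0, 0, 0.03], [0, 0, 0], 45]
    - [[0, 0, 0.03], [0, 0, 0], 45]
    - [[0, 0, 0.03], [0, 0, 0], 45]
    - [[0, 0, 0.03], [0, 0, 0], 45]

```text
time: 8.1
tool_pos: [0.5131, -0.119, 0.059]
tool_rot: [-0.0, 1.0, -0.027, -0.0]
contact_force: [0.9, -0.6, 0.1]
gripper_width: 0.449
grasp_force: 0.0
```

jog_arm:
  targets:
    - [[0, 0, -0.5], [0, 0, 0], 45]
    - [[0, 0, -1.2], [0, 0, 0], 45]
    - [[0, 0, -2], [0, 0, 0], 45]
    - [[0, 0, -2.8], [0, 0, 0], 45]
    - [[-2, 1, -3.2], [0, 0, 0], 45]
    - [[-3, 3, -3.2], [0, 0, 0], 45]
    - [[-4, 4.7, -3.2], [0, 0, 0], 45]
    - [[-4, 4.7, -3.2], [0, 0, 0], 45]

```text
time: 9.1
tool_pos: [0.4059, -0.2333, 0.1406]
tool_rot: [0.001, 1.0, -0.03, 0.001]
contact_force: [0.2, 0.1, 0.4]
gripper_width: 0.449
grasp_force: 0.0
```

```bash
python3 - <<'E'
from h import *
print(tool()[0].round(4),tool()[1].round(4).tolist(),state()["time"])
im,dep,_=snap("top","t4"); s,_,T=snap("side","s4")
P=cloud("top",dep)
q=P[(np.hypot(P[...,0]-.5117,P[...,1]+.12)<.02)&(P[...,2]>.07)&(P[...,2]<.1)]; print("pin top",len(q),np.median(q,0).round(4))
m=(P[...,2]>.055)&(P[...,2]<.075)&(P[...,0]>.42)&(P[...,0]<.485)&(P[...,1]>-.3)&(P[...,1]<-.17)
q=P[m]
if len(q): print(len(q),cv2.minAreaRect((q[:,:2]*1e3).astype(np.float32)))
cv2.imwrite("pics/c4.png",np.hstack([cv2.resize(im[180:315,235:410,::-1],(400,300)),cv2.resize(s[170:260,270:390,::-1],(400,300))]))
E
```

```text
[ 0.4059 -0.2333  0.1406] [[0.9983, -0.059, 0.0014], [-0.059, -0.9983, -0.0017], [0.0015, 0.0016, -1.0]] 9.1
pin top 65 [ 0.512  -0.1207  0.0814]
3 ((472.3365478515625, -273.6495666503906), (2.3609678745269775, 1.1514941453933716), 43.7875862121582)
```

View pics/c4.png

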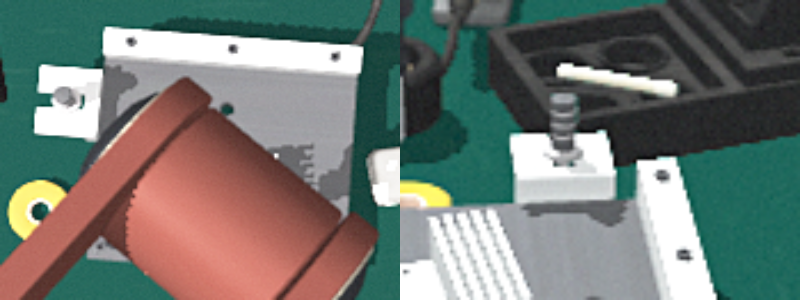

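The pin is parked upright at (0.512, -0.1207) with its top at 81 mm, as expected. Next I'll go down over the heat sink's ledge.

jog_arm:
  targets:
    - [[0.65, 0.3, 0], [0, 0, 0], 45]
    - [[0.65, 0.3, 1], [0, 0, 0], 45]
    - [[0.65, 0.3, 2], [0, 0, 0], 45]
    - [[0.65, 0.3, 2.8], [0, 0, 0], 45]
    - [[0.65, 0.3, 3.4], [0, 0, 0], 45]
    - [[0.65, 0.3, 3.7], [0, 0, 0], 45]
    - [[0.65, 0.3, 3.7], [0, 0, 0], 45]
    - [[0.65, 0.3, 3.7], [0, 0, 0], 45]

```text
time: 10.2
tool_pos: [0.4231, -0.2391, 0.0469]
tool_rot: [0.0, 1.0, -0.027, 0.0]
contact_force: [-0.1, 0.4, -1.0]
gripper_width: 0.449
grasp_force: 0.0
```

```bash
python3 - <<'E'
from h import *
im,dep,T=snap("wrist","w5"); snap("side","s5"); print(T[0].round(4),T[1].round(4).tolist(),state()["contact_force"])
a=cv2.imread("pics/w5.png"); s=cv2.imread("pics/s5.png")
cv2.imwrite("pics/c5.png",np.hstack([cv2.resize(a,(400,300)),cv2.resize(s[200:290,240:360],(400,300),interpolation=cv2.INTER_CUBIC)]))
E
```

```text
[ 0.4231 -0.2391  0.0469] [[0.9986, -0.0536, 0.0004], [-0.0536, -0.9986, -0.0003], [0.0004, 0.0002, -1.0]] [0.02697017 0.47165767 0.13652587]
```

View pics/c5.png

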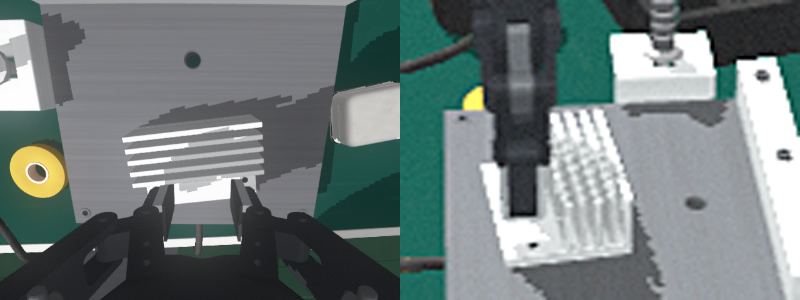

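The fingers are over the ledge, behind the first fin, and centred. I'll descend to find the ledge.

jog_arm:
  targets:
    - [[0, 0, 0.1], [0, 0, 0], 45]
    - [[0, 0, 0.2], [0, 0, 0], 45]
    - [[0, 0, 0.25], [0, 0, 0], 45]
    - [[0, 0, 0.25], [0, 0, 0], 45]

```text
time: 10.8
tool_pos: [0.4225, -0.2392, 0.0401]
tool_rot: [-0.0, 1.0, -0.027, -0.0]
contact_force: [0.1, -0.8, 0.6]
gripper_width: 0.454
grasp_force: 0.0
```

jog_arm:
  targets:
    - [[0.2, 0, 0], [0, 0, 0], 45]
    - [[0.45, 0, 0], [0, 0, 0], 45]
    - [[0.75, 0, 0], [0, 0, 0], 45]
    - [[1.1, 0, 0], [0, 0, 0], 45]
    - [[1.45, 0, 0], [0, 0, 0], 45]
    - [[1.8, 0, 0], [0, 0, 0], 45]
    - [[2.1, 0, 0], [0, 0, 0], 45]
    - [[2.3, 0, 0], [0, 0, 0], 45]

```text
time: 11.8
tool_pos: [0.4806, -0.2424, 0.0404]
tool_rot: [0.0, 1.0, -0.027, -0.0]
contact_force: [-3.2, -0.0, -0.0]
gripper_width: 0.452
grasp_force: 1.0
```

jog_arm:
  targets:
    - [[0.15, 0, 0], [0, 0, 0], 45]
    - [[0.3, 0, 0], [0, 0, 0], 45]
    - [[0.45, 0, 0], [0, 0, 0], 45]
    - [[0.55, 0, 0], [0, 0, 0], 45]
    - [[0.55, 0, 0], [0, 0, 0], 45]

```text
time: 12.42
tool_pos: [0.4943, -0.2432, 0.0404]
tool_rot: [0.0, 1.0, -0.027, 0.001]
contact_force: [0.0, -0.4, 0.5]
gripper_width: 0.447
grasp_force: 0.1
```

```bash
cat > m.py <<'E'
from h import *
import sys
tag=sys.argv[1]
im,dep,T=snap("wrist","w"+tag); print(T[0].round(4),state()["contact_force"].round(2))
yaw=-.054; o=np.array([.4753,-.2366]); J=np.array([[np.cos(yaw),np.sin(yaw)],[-np.sin(yaw),np.cos(yaw)]])
P=cloud("wrist",dep,T); j=(P[...,:2]-o)@J.T*1e3; Z=P[...,2]
f=(Z>.052)&(Z<.062)&(j[...,0]>68)&(j[...,0]<95)&(abs(j[...,1])<90)
h=(Z>.060)&(Z<.070)&(j[...,0]>-10)&(j[...,0]<68)&(abs(j[...,1])<55)
print("tcp jig",(J@(T[0][:2]-o)*1e3).round(1))
for nm,m in(("fence",f),("fins",h)):
    n,l,st,_=cv2.connectedComponentsWithStats(m.astype(np.uint8))
    for i in range(1,n):
        if st[i,4]>60: r=cv2.minAreaRect(j[l==i].astype(np.float32)); print(nm,st[i,4],np.round(r[0],1),np.round(r[1],1),round(r[2],2),"z",np.median(Z[l==i]).round(4), "minx",np.percentile(j[l==i][:,0],[1,99]).round(1))
E
python3 m.py 6
```

```text
[ 0.4943 -0.2432  0.0404] [-0.9  -0.8   0.05]
tcp jig [19.3 -5.6]
fence 28672 [77.7 -0. ] [180.   19.6] 89.94 z 0.056 minx [68.2 86.9]
fins 2459 [61.9 -1.8] [ 3.7 80.2] 0.02 z 0.0628 minx [60.3 63.5]
fins 2405 [54.7 -1.8] [79.9  3.8] 89.79 z 0.0627 minx [53.2 56.4]
fins 2475 [47.5 -1.8] [ 4.1 80. ] 0.02 z 0.0628 minx [45.7 49.3]
fins 2452 [40.2 -1.7] [80.1  4.6] 89.83 z 0.0627 minx [38.5 42.1]
fins 3618 [21.9 -1.7] [80.2 26.7] 89.78 z 0.063 minx [11. 35.]
```

The heat sink is square to the fence with about 4 mm to go. I'll close the gap gently, then press.

jog_arm:
  targets:
    - [[0.08, 0, 0], [0, 0, 0], 45]
    - [[0.14, 0, 0], [0, 0, 0], 45]
    - [[0.18, 0, 0], [0, 0, 0], 45]
    - [[0.22, 0, 0], [0, 0, 0], 45]
    - [[0.22, 0, 0], [0, 0, 0], 45]

```text
time: 13.1
tool_pos: [0.4979, -0.2433, 0.0404]
tool_rot: [-0.0, 1.0, -0.027, -0.002]
contact_force: [-9.1, 0.7, 6.4]
gripper_width: 0.449
grasp_force: 4.5
```

jog_arm:
  targets:
    - [[0, 0, 0.05], [0, 0, 0], 45]
    - [[0, 0, 0.1], [0, 0, 0], 45]
    - [[0, 0, 0.15], [0, 0, 0], 45]
    - [[0, 0, 0.15], [0, 0, 0], 45]

```text
time: 13.6
tool_pos: [0.4979, -0.2438, 0.0367]
tool_rot: [0.0, 1.0, -0.027, -0.002]
contact_force: [-9.3, -0.2, 6.6]
gripper_width: 0.446
grasp_force: 7.1
```

jog_arm:
  targets:
    - [[0, 0, 0.04], [0, 0, 0], 45]
    - [[0, 0, 0.08], [0, 0, 0], 45]
    - [[0, 0, 0.1], [0, 0, 0], 45]
    - [[0, 0, 0.1], [0, 0, 0], 45]

```text
time: 14.1
tool_pos: [0.4979, -0.2438, 0.0367]
tool_rot: [-0.0, 1.0, -0.027, -0.003]
contact_force: [-16.5, 3.9, 21.4]
gripper_width: 0.453
grasp_force: 14.0
```

```bash
python3 m.py 7; python3 - <<'E'
from h import *
im,dep,_=snap("side","s7"); P=cloud("side",dep)
q=P[(np.hypot(P[...,0]-.512,P[...,1]+.1207)<.02)&(P[...,2]>.055)]; print("pin",len(q),q[:,2].max().round(4),np.median(q,0).round(4))
a=cv2.imread("pics/w7.png"); cv2.imwrite("pics/c7.png",np.hstack([cv2.resize(a,(400,300)),cv2.resize(im[190:280,255:375,::-1],(400,300),interpolation=cv2.INTER_CUBIC)]))
print(state()["contact_force"],state()["time"])
E
```

```text
[ 0.4979 -0.2438  0.0367] [-16.48   4.73  22.12]
tcp jig [23. -6.]
fence 29972 [77.8  0. ] [180.   19.7] 89.98 z 0.056 minx [68.2 87.1]
fins 2760 [65.5 -1.8] [ 4.  80.5] 0.01 z 0.0628 minx [63.7 67.2]
fins 2659 [58.2 -1.9] [80.2  4.3] 89.87 z 0.0627 minx [56.5 60.1]
fins 2613 [51.2 -1.8] [80.2  4.3] 89.27 z 0.0627 minx [49.2 53. ]
fins 2603 [43.9 -1.8] [80.   4.3] 89.76 z 0.0627 minx [42.2 45.8]
fins 3782 [25.7 -1.6] [80.1 26.6] 89.91 z 0.0629 minx [14.6 38.6]Traceback (most recent call last):
  File "<stdin>", line 3, in <module>
    return umr_maximum(a, axis, None, out, keepdims, initial, where)
ValueError: zero-size array to reduction operation maximum which has no identity
```

The far fin face is at 67.2 mm, flush with the fence at 67.5, and square to it. The force is held at 16 N forward and 22 N down. I'll check the pin once from above.

```bash
python3 - <<'E'
from h import *
im,dep,_=snap("top","t8"); P=cloud("top",dep)
q=P[(np.hypot(P[...,0]-.512,P[...,1]+.1207)<.02)&(P[...,2]>.07)&(P[...,2]<.1)]; print("pin",len(q),np.median(q,0).round(4) if len(q) else "")
s=cv2.imread("pics/s7.png")
cv2.imwrite("pics/c8.png",np.hstack([cv2.resize(im[180:315,235:410,::-1],(400,300)),cv2.resize(s[170:290,240:400],(400,300),interpolation=cv2.INTER_CUBIC)]))
print(state()["contact_force"],state()["time"])
E
```

```text
pin 22 [ 0.5153 -0.1172  0.0816]
[-15.86746463   2.66793111  21.33496072] 14.25
```

View pics/c8.png

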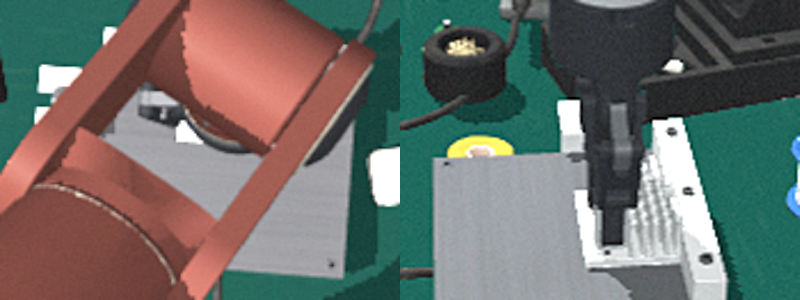

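The heat sink is on the fence under the fingers. The pin is partly hidden by the arm, but its top is still at 81.6 mm. I'm handing in.

```bash
python3 -c "
from plant import *
print(job_done())"
```

```text
the job is handed in; nothing more can be done
None
```

I handed the job in at about 14 s, with the verdict not shown. The pin hangs let go in the notch, and the heat sink is flush on the fence with the fingers still pressing about 16 N forward and 21 N down.

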